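# Slide the seed tray onto the rails of its colour

### The arm

A 6-joint arm with a two-finger parallel gripper is mounted at the origin on the work surface. World frame = base frame: x ahead of the robot, y to its left, z up, the work surface at z = 0. Lengths are in m, angles in rad, forces in N, time in s.
With the tool pointing down it reaches from about 0.35 to 0.775 m from the base axis. Payload 7.3 kg.
Tool frame: the origin (TCP) lies midway between the tips of the shut fingers; the grasp point (between the pads) lies 19 mm behind it; z points along the fingers, y is the direction in which the jaws open and shut (so a half turn about z gives the same grasp; the last joint's range is limited). The gripper opens to 92 mm and grips with 3 to 60 N. Pads are 19 mm wide; open, the fingers measure 130 mm over their backs; the gripper's body (75 mm by 190 mm) begins 47 mm behind the grasp point.
Start: joints at [-1.259, 0.342, 1.524, -0, 1.275, -0.146], TCP at [0.232, -0.471, 0.227] pointing down, gripper open.
Joint ranges: [-2.53, 2.53], [-0.77, 2.02], [0.04, 2.7], [-1, 4.14], [0.28, 2.66], [-3.11, 3.11]. Speed limits (rad/s): [2.57, 2.57, 3.14, 3.14, 3.14, 3.14].

### API

Orientations are given as [roll, pitch, yaw] about the fixed x, y, z axes, in that order (R = Rz(yaw) Ry(pitch) Rx(roll)).
In Python, from cell import status, eyes, job gives the robot as it stands.
- The arm moves only by the tool jog_arm, never from a script. Its argument "series" is a list of rows, each a list of 3 entries, a list of its own where there are three numbers: the gripper command: -1 is shut, 1 is fully open, values between are in proportion, then the shift along the tool's x, y, z in m, then the turn, a rotation vector about the tool's x, y, z in rad. In form: [[grip, [x, y, z], [ax, ay, az]], ...]. A call has 1 to 12 rows; each row is the pose to reach, as a shift and turn from the pose commanded when the call began, along the tool's axes at that moment; what a row does not reach only later rows make up. A row lasts 1/12 s, in which the tool goes at most 41.7 mm and 7.16 degrees, less where a joint would pass 70% of its speed; a pose out of reach is approached as far as the arm can. A call with a gripper value outside its range is refused whole. The fingers move at their own pace and stop on an object; "squeeze" is the grip in N (left out, the last holds). Time passes only in rows, so rows that repeat a pose let the fingers close. It gives the time, the measured TCP pose, the force and the opening at its end, in the units of the state.
- status.observe(): the state, without advancing time (a new reading comes with each control period).
- eyes.read_camera(name): name is "side" or "top" or "wrist"; returns a dict with "img" (420x560x3 uint8, red, green, blue), "range_z" (420x560 float32, m along the optical axis (not along the pixel's ray), 0 where there is no reading), "camera_matrix" (3x3 intrinsics, pixels), "k1" (the pictures are not rectified: a ray, as slopes to the right and down, at radius r is drawn at 1 + k1 r^2 times it, then the intrinsics apply), "T" (4x4, takes a point from camera to world coordinates); the wrist camera has in their place "tool_from_camera" (4x4, takes a point from camera to tool coordinates, whose origin is the TCP and whose axes are the flange's). Camera axes: x right, y down, z forward; pixel columns grow to the right and rows downward; lengths in m; the calibration is good to about 2 mm. A picture is of the moment at which its call begins: read the wrist's pose just before it.
- job.hand_in(): hands the job in, once; it reports no verdict.
The state is a dict: "time": time; "qpos": joint angles; "qvel": joint speeds; "joint_efforts": joint torques, N m; "tool_pos": TCP position; "tool_rot": TCP orientation; "contact_force": force on the tool from outside, world axes, zero at the start; "torque": the same for the moment, N m; "opening": finger opening in m.
Only numpy, scipy, OpenCV 4.12 (cv2) and the standard library are available. Lean on these libraries where they do the work, as an engineer would, in place of code of your own. Each camera call takes 0.05 s, during which the arm holds its last target.

### The job

The lid of the seed jar standing on the square tile shows which seed is to be dried: the drying tray belongs on the rack's rail pair of that colour. Pull the tray right out of the adobe niche (its middle rib makes a grip), set it down flat on the banco and let go, then lift it by its handle and slide it, handle outwards, onto those rails until it is fully home against the stop at the back, and let go. Leave the jars, the stone dish and the spoon rest where they stand.

Things in the scene. Friction and masses are not known exactly. Their poses are not given: they have to be found in the camera images.
- tray_mid (a point): rib of the loose drying tray: a wooden rib 12 mm thick (y), 100 mm long (x) down the middle of the pan, its top 36 mm above the tray's underside, 4 mm pan floor beside it. This point is the centre of the pan in plan, 20 mm above the underside. Axes: x from the handle to the far rim, y across, z up. The tray starts flat on the banco, handle in the niche.
- tray_handle (a point): grip point of the tray's handle: an upright dark wooden fin 12 mm thick (tray y), from 58 to 125 mm from the pan's centre on the tray's -x side, 2 to 40 mm above the underside. This point lies 107 mm from the pan's centre, 20 mm above the underside. At the start it is inside the niche, out of reach from above.
- tray: the whole tray, about 0.14 kg: thin green-enamelled metal pan 120 x 120 mm, rim 4 mm thick rising to 12 mm above the underside, with the rib and the handle. Origin: centre of the pan's underside. Axes as the rib's.
- rack: fixed wooden drying rack, open at the front, 125 mm deep, 162 mm wide, 216 mm tall, slatted top. Origin: centre of its front, on the banco surface; x points into the rack, y to its left, z up. Three pairs of coloured rails, 5 mm thick, their tops 40 mm (blue), 96 mm (yellow) and 152 mm (red) above the surface.
- rack_home (a point): middle of the front face of the blue rails' back stop, at rail height: 105 mm behind the rack's front, 40 mm up; the other pairs have the same above it. Stops and side guides are 14 mm high; guides 130 mm apart (5 mm room each side of the tray), ledges 98 mm apart. At home the tray's centre is 45 mm behind the rack's front and its pan sticks out 15 mm.
- niche: fixed adobe niche, a block 250 mm wide, 130 mm deep, 100 mm tall (top 98 mm). Origin: foot of the middle of its mouth; x points into the niche. Opening 110 mm wide, 62 mm high, 100 mm deep. At the start the tray's pan lies just outside the mouth, its handle pointing inside.
- tile: fixed square turquoise ceramic tile 200 x 200 x 8 mm; origin at the centre of its underside. One seed jar, a stone dish and a spoon rest stand on it.
- jar_red_mid (a point): white clay seed jar, 68 mm across, 80 mm tall, with a red lid; this point is on its axis 36 mm above its foot. Loose. Stands either on the square tile or on the terracotta runner.
- jar_yellow_mid (a point): white clay seed jar, 68 mm across, 80 mm tall, with a yellow lid; this point is on its axis 36 mm above its foot. Loose. Stands either on the square tile or on the terracotta runner.
- jar_blue_mid (a point): white clay seed jar, 68 mm across, 80 mm tall, with a blue lid; this point is on its axis 36 mm above its foot. Loose. Stands either on the square tile or on the terracotta runner.
- dish: polished stone dish, 80 mm across, 26 mm tall, on the tile; origin under its centre. A bystander.
- spoon_rest: wooden spoon rest, 145 mm long, on the tile; origin at the foot near its middle. A bystander.
Mind the look-alikes: they are no part of the job. What is shaped like the part that bears jar_red_mid but purple is not meant. Leave any green look-alike of the part that bears jar_yellow_mid alone.

How it is judged:
By the outcome, as a careful person would: the job done as asked, in the order asked, and still so for the second after the job is handed in, with the robot touching nothing.
It also fails if it takes over 54 s, if anything falls off the work surface, if the arm or the gripper's body presses on something with over 40 N, if the wrist force passes 120 N, or if a joint passes its speed limit or range.

## Working session

There is one attempt and no reset: what is moved stays moved. The work goes in short steps, Python scripts to look and compute and a tool call to move; the robot and the scene stay as the last step left them, time stands still between calls to the robot, and variables do not carry over. Pictures are saved under pics/ and viewed, and the job is handed in when it is done.

Besides the shell and the picture viewer there is one more tool, called after "Call:" as a command line: name --argument value ..., lists and objects as JSON in quotes. jog_arm: Moves the arm, as the interface text tells. Its arguments: {"type":"object","properties":{"series":{"type":"array","items":{"type":"array"}},"squeeze":{"type":"number"}},"required":["series"]}

```bash
mkdir -p pics; ls; cat > h.py <<'E'
import numpy as np, cv2, pickle
from cell import status, eyes, job
def grab(name, tag):
    s=status.observe(); d=eyes.read_camera(name); d['state']=s
    cv2.imwrite(f'pics/{tag}.png', cv2.cvtColor(d['img'],cv2.COLOR_RGB2BGR))
    pickle.dump(d,open(f'{tag}.pkl','wb')); return d
E
python3 - <<'E'
from h import *
print(status.observe())
for n in ('side','top','wrist'):
    d=grab(n,n+'0'); print(n,d['camera_matrix'],d['k1'],d.get('T',d.get('tool_from_camera')))
E
```

```text
pics
{'time': 0.0, 'qpos': array([-1.25900092e+00,  3.42740085e-01,  1.52503634e+00, -8.11637732e-06,
        1.27540641e+00, -1.45967813e-01]), 'qvel': array([-0.00117115, -0.0007767 , -0.0015735 ,  0.00104359, -0.00103321,
        0.00151935]), 'joint_efforts': array([ 3.06664544e-03, -4.31240237e+01, -2.44218278e+01,  7.20061501e-02,
        5.60087641e-02, -1.08053277e-04]), 'tool_pos': array([ 0.23192278, -0.47052807,  0.22602922]), 'tool_rot': array([-3.14001825e+00, -2.23613883e-04,  4.57765416e-01]), 'contact_force': array([ 0.27538569,  0.40952832, -0.66457815]), 'torque': array([ 0.01533568, -0.02436425, -0.04444733]), 'opening': 0.09166743134159505}
side [[398.54443113   0.         273.44440422]
 [  0.         398.54443113 211.19839641]
 [  0.           0.           1.        ]] -0.078029250054961 [[-0.97457398 -0.09204575  0.20428689  0.36160852]
 [-0.2229628   0.48874159 -0.84345673  0.78872749]
 [-0.0222069  -0.86755936 -0.49683762  0.54487712]
 [ 0.          0.          0.          1.        ]]
top [[486.5742041    0.         281.52703004]
 [  0.         486.5742041  212.28101754]
 [  0.           0.           1.        ]] -0.1006339785580535 [[-0.00934924 -0.99401417  0.10885042  0.41194008]
 [-0.99965469  0.0066175  -0.02543048  0.0131614 ]
 [ 0.02455794 -0.10905059 -0.9937328   1.31413242]
 [ 0.          0.          0.          1.        ]]
wrist [[301.63256422   0.         275.91023595]
 [  0.         301.63256422 210.71364334]
 [  0.           0.           1.        ]] -0.049794264874156294 [[-1.12530703e-03 -9.69723017e-01 -2.44204839e-01  6.46965392e-02]
 [ 9.99999164e-01 -1.24671768e-03  3.42600652e-04 -6.38839858e-04]
 [-6.36682228e-04 -2.44204249e-01  9.69723610e-01 -1.58654091e-01]
 [ 0.00000000e+00  0.00000000e+00  0.00000000e+00  1.00000000e+00]]
```

View pics/top0.png

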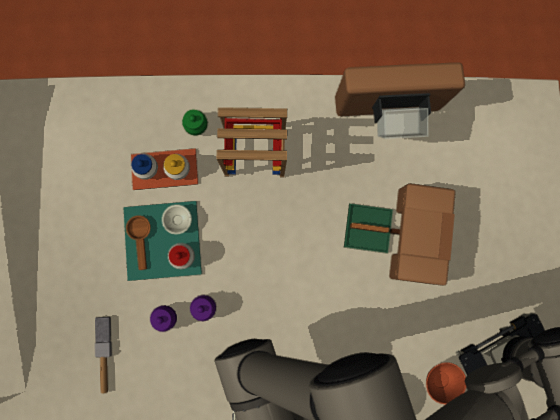

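View pics/side0.png

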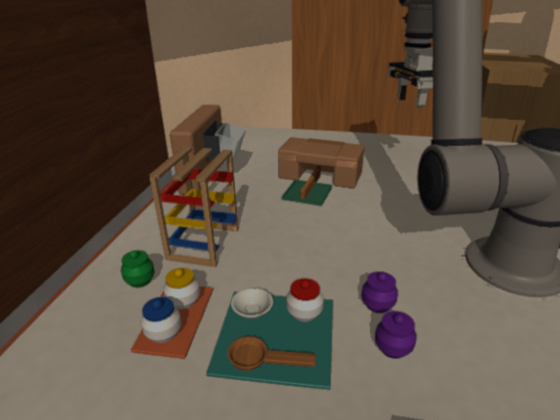

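View pics/wrist0.png

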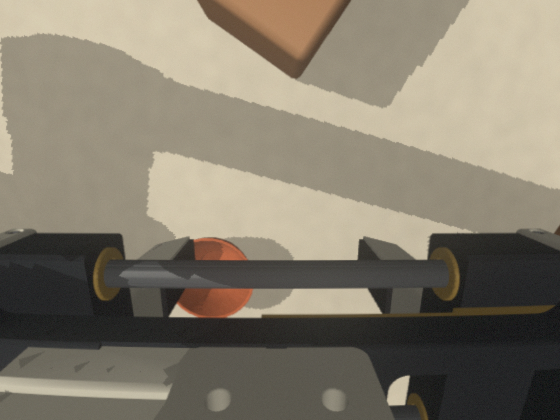

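The red-lidded jar stands on the tile, at top-view pixel (180,255), so the red rails (152 mm) are the target. The tray is at about (370,228) with its rib along image x. The niche is at (422,233) and the rack at (252,142). Next I'll measure these poses.

```bash
cat >> h.py <<'E'
from scipy.spatial.transform import Rotation as Ro
def cloud(d):
    K=d['camera_matrix']; k1=d['k1']; Z=d['range_z'].astype(float)
    v,u=np.mgrid[0:Z.shape[0],0:Z.shape[1]]
    p=cv2.undistortPoints(np.stack([u.ravel(),v.ravel()],1).astype(float)[:,None],K,np.array([k1,0,0,0.]))[:,0]
    P=np.c_[p*Z.ravel()[:,None],Z.ravel()]
    if 'T' in d: T=d['T']
    else:
        s=d['state']; T=np.eye(4); T[:3,:3]=Ro.from_euler('xyz',s['tool_rot']).as_matrix(); T[:3,3]=s['tool_pos']; T=T@d['tool_from_camera']
    W=P@T[:3,:3].T+T[:3,3]; W[Z.ravel()<=0]=np.nan
    return W.reshape(Z.shape+(3,))
E
python3 - <<'E'
from h import *
d=pickle.load(open('top0.pkl','rb')); W=cloud(d)
hsv=cv2.cvtColor(d['img'],cv2.COLOR_RGB2HSV)
def reg(u0,u1,v0,v1,f,name):
    m=np.zeros(W.shape[:2],bool); m[v0:v1,u0:u1]=True
    m&=f(hsv,W); P=W[m]; 
    r=cv2.minAreaRect((P[:,:2]*1000).astype(np.float32)); print(name,len(P),'mean',P.mean(0).round(4),'rect',np.round(r[0],1),np.round(r[1],1),round(r[2],2)); return P
reg(335,400,195,260,lambda h,w:(abs(h[...,0].astype(int)-75)<20)&(h[...,1]>100)&(w[...,2]>0.0)&(w[...,2]<.03),'pan')
P=reg(340,395,200,255,lambda h,w:(w[...,2]>.028)&(w[...,2]<.06),'rib')
a=np.linalg.svd(P[:,:2]-P[:,:2].mean(0))[2][0]; print('rib dir',a,np.arctan2(a[1],a[0]))
P=reg(380,470,175,295,lambda h,w:(w[...,2]>.09)&(w[...,2]<.12),'niche top')
P=reg(205,300,95,190,lambda h,w:(w[...,2]>.2)&(w[...,2]<.24),'slats')
P=reg(205,300,95,190,lambda h,w:(w[...,2]>.14)&(w[...,2]<.175)&((h[...,0]<6)|(h[...,0]>174))&(h[...,1]>150),'red')
print(P.min(0),P.max(0))
for (u,v) in [(229,168),(280,168),(252,120),(252,123),(252,128),(400,85),(400,120),(320,250),(100,100),(180,250)]: print(u,v,W[v,u].round(4))
im=d['img'][90:190,200:310]; im=cv2.resize(im,None,fx=7,fy=6,interpolation=cv2.INTER_CUBIC)
cv2.imwrite('pics/rackz.png',im[...,::-1])
im=d['img'][180:300,330:470]; im=cv2.resize(im,None,fx=5,fy=5,interpolation=cv2.INTER_CUBIC)
cv2.imwrite('pics/trayz.png',im[...,::-1])
E
```

```text
pan 1501 mean [ 0.5111 -0.2539  0.0056] rect [ 511.1 -254.1] [118.8 117.3] 81.78
rib 197 mean [ 0.5089 -0.2594  0.0359] rect [ 500.1 -274.6] [138.4  56.5] 57.07
rib dir [-0.16601286 -0.98612359] -1.7375813583410367
niche top 4892 mean [ 0.487  -0.386   0.0992] rect [ 488.7 -388. ] [134.4 250.4] 82.08
slats 2097 mean [0.7162 0.0531 0.2162] rect [717.2  53.6] [162.3 125.7] 88.91
red 600 mean [0.73   0.0523 0.1588] rect [712.1  53. ] [138.5 114.8] 88.91
[ 0.65339987 -0.01709873  0.14603866] [0.76991359 0.12313311 0.1725991 ]
229 168 [0.6596 0.1146 0.0956]
280 168 [ 0.656  -0.0149  0.1098]
252 120 [0.7634 0.0534 0.1677]
252 123 [0.7605 0.054  0.152 ]
252 128 [0.7602 0.0555 0.1091]
400 85 [ 0.842  -0.3051  0.1998]
400 120 [ 0.7898 -0.3336  0.084 ]
320 250 [ 0.4526 -0.1236 -0.0005]
100 100 [0.8771 0.4878 0.0021]
180 250 [0.4531 0.241  0.0718]
```

View pics/rackz.png

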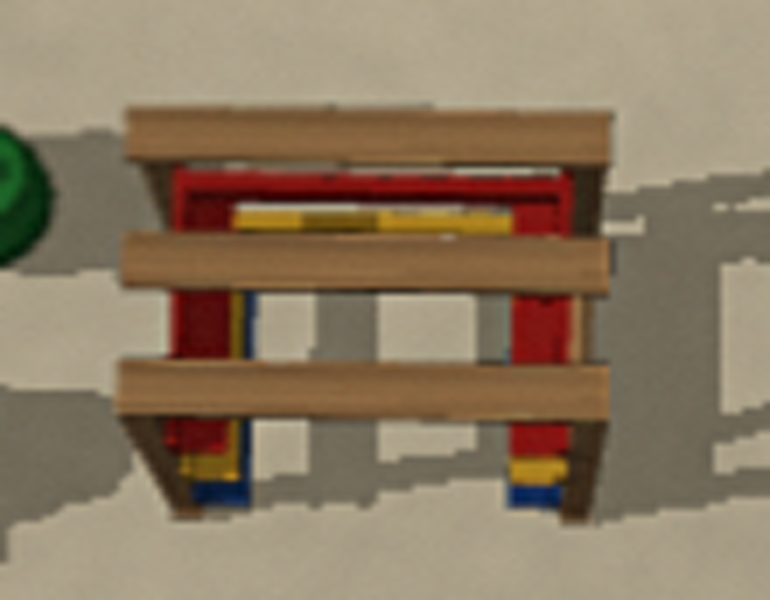

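View pics/trayz.png

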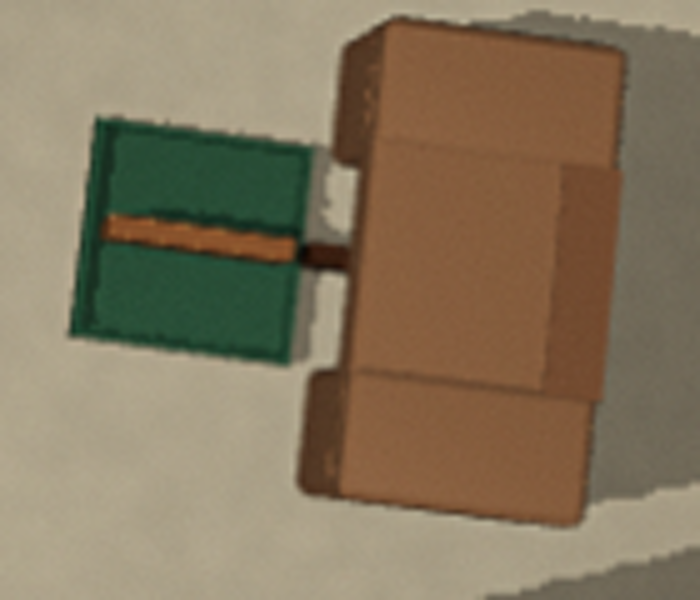

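```bash
cat >> h.py <<'E'
def to(*targets):
    s=status.observe(); R=Ro.from_euler('xyz',s['tool_rot']); p=s['tool_pos']
    print('t',round(s['time'],2),'pos',p.round(4),'rot',s['tool_rot'].round(4),'F',s['contact_force'].round(1),'open',round(s['opening'],4))
    for x,y,z,yaw in targets:
        Rt=Ro.from_euler('xyz',[np.pi,0,yaw])
        print(R.inv().apply(np.array([x,y,z])-p).round(4).tolist(),(R.inv()*Rt).as_rotvec().round(4).tolist())
E
python3 -c "
from h import *
to((.511,-.254,.2,1.43),(.511,-.254,.1,1.43))"
```

```text
t 0.15 pos [ 0.232  -0.4707  0.2262] rot [-3.1405e+00 -1.0000e-04  4.5780e-01] F [ 0.4  0.6 -0.1] open 0.0914
[0.3461, -0.071, 0.0264] [-0.0009, -0.0007, -0.9722]
[0.346, -0.0709, 0.1264] [-0.0009, -0.0007, -0.9722]
```

Call:
jog_arm --series '[[1, [0.346, -0.071, 0.02], [0, 0, -0.972]], [1, [0.346, -0.071, 0.02], [0, 0, -0.972]], [1, [0.346, -0.071, 0.02], [0, 0, -0.972]], [1, [0.346, -0.071, 0.02], [0, 0, -0.972]], [1, [0.346, -0.071, 0.02], [0, 0, -0.972]], [1, [0.346, -0.071, 0.02], [0, 0, -0.972]], [1, [0.346, -0.071, 0.02], [0, 0, -0.972]], [1, [0.346, -0.071, 0.02], [0, 0, -0.972]], [1, [0.346, -0.071, 0.02], [0, 0, -0.972]], [1, [0.346, -0.071, 0.05], [0, 0, -0.972]], [1, [0.346, -0.071, 0.08], [0, 0, -0.972]], [1, [0.346, -0.071, 0.08], [0, 0, -0.972]]]'

```text
time: 1.15
tool_pos: [0.5085, -0.2518, 0.1411]
tool_rot: [-3.132, -0.005, 1.431]
contact_force: [-1.3, 0.5, -1.0]
opening: 0.0918
```

```bash
python3 -c "
from h import *
d=grab('wrist','w1'); W=cloud(d); to((.511,-.254,.1,1.43))
m=(W[...,2]>.028)&(W[...,2]<.042)
print(m.sum())
P=W[m]; P=P[(abs(P[:,0]-.51)<.03)&(P[:,1]>-.31)&(P[:,1]<-.19)]
print(P.mean(0),P.min(0),P.max(0)); a=np.linalg.svd(P[:,:2]-P[:,:2].mean(0))[2][0]; print(np.arctan(a[1]/a[0]))
"
```

```text
t 1.2 pos [ 0.5094 -0.2529  0.144 ] rot [-3.1351e+00 -3.1000e-03  1.4303e+00] F [0.2 0.2 0.5] open 0.092
[-0.001, 0.002, 0.044] [-0.0065, -0.0031, 0.0003]
1631
[ 0.51067522 -0.2497534   0.03659963] [ 0.49814573 -0.29945617  0.02980276] [ 0.52266137 -0.20471038  0.03883788]
1.425853813774607
```

View pics/w1.png

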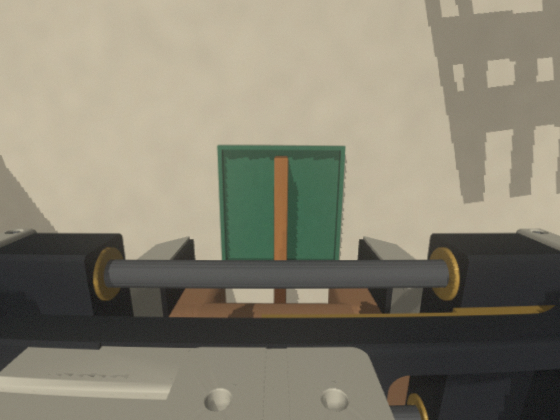

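The rib is centred between the fingers at pixel column 280. At full opening the finger backs would land on the rim, so I'll half-close first, then descend and grip.

Call:
jog_arm --series '[[-0.25, [0, 0.001, 0], [0, 0, 0]], [-0.25, [0, 0.001, 0.03], [0, 0, 0]], [-0.25, [0, 0.001, 0.05], [0, 0, 0]], [-0.25, [0, 0.001, 0.06], [0, 0, 0]], [-0.25, [0, 0.001, 0.07], [0, 0, 0]], [-0.25, [0, 0.001, 0.09], [0, 0, 0]], [-0.25, [0, 0.001, 0.11], [0, 0, 0]], [-0.25, [0, 0.001, 0.12], [0, 0, 0]], [-0.25, [0, 0.001, 0.128], [0, 0, 0]], [-0.25, [0, 0.001, 0.132], [0, 0, 0]], [-0.25, [0, 0.001, 0.132], [0, 0, 0]]]'

```text
time: 2.12
tool_pos: [0.5122, -0.2547, 0.0148]
tool_rot: [3.141, 0.0, 1.43]
contact_force: [0.1, 0.2, 2.3]
opening: 0.0343
```

Call:
jog_arm --series '[[-1, [0, 0, 0], [0, 0, 0]], [-1, [0, 0, 0], [0, 0, 0]], [-1, [0, 0, 0], [0, 0, 0]], [-1, [0, 0, 0], [0, 0, 0]], [-1, [0, 0, 0], [0, 0, 0]], [-1, [0, 0, -0.003], [0, 0, 0]], [-1, [0, 0, -0.006], [0, 0, 0]], [-1, [0, 0, -0.006], [0, 0, 0]]]' --squeeze 30

```text
time: 2.78
tool_pos: [0.5123, -0.2546, 0.0213]
tool_rot: [3.141, 0.0, 1.43]
contact_force: [-0.7, -0.2, -2.0]
opening: 0.0118
```

```bash
python3 -c "
from h import *
grab('top','t2'); to()"
```

```text
t 2.83 pos [ 0.5122 -0.2546  0.021 ] rot [3.1411e+00 3.0000e-04 1.4298e+00] F [ 0.8  0.  -2. ] open 0.0117
```

View pics/t2.png

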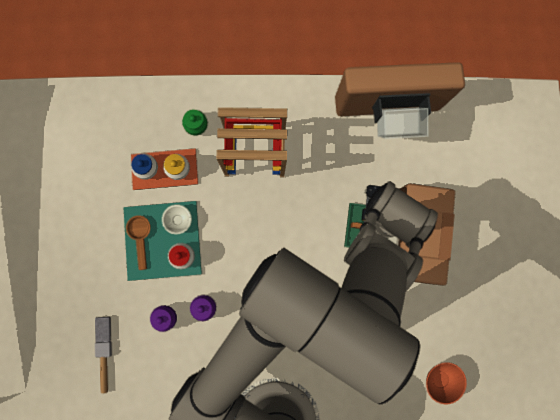

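Call:
jog_arm --series '[[-1, [0.01, 0, 0], [0, 0, 0]], [-1, [0.025, 0, 0], [0, 0, 0]], [-1, [0.04, 0, 0], [0, 0, 0]], [-1, [0.06, 0, 0], [0, 0, 0]], [-1, [0.08, 0, 0], [0, 0, 0]], [-1, [0.1, 0, 0], [0, 0, 0]], [-1, [0.12, -0.005, 0], [0, 0, 0]], [-1, [0.14, -0.015, 0], [0, 0, 0]], [-1, [0.155, -0.025, 0], [0, 0, 0]], [-1, [0.16, -0.03, 0], [0, 0, 0]], [-1, [0.16, -0.03, 0], [0, 0, 0]], [-1, [0.16, -0.03, 0.002], [0, 0, 0]]]'

```text
time: 3.83
tool_pos: [0.5054, -0.0916, 0.0191]
tool_rot: [3.14, 0.001, 1.431]
contact_force: [0.6, -0.0, -1.7]
opening: 0.0116
```

Call:
jog_arm --series '[[-1, [0, 0, 0.002], [0, 0, 0]], [-1, [0, 0, 0.004], [0, 0, 0]], [-1, [0, 0, 0.005], [0, 0, 0]], [-1, [0, 0, 0.005], [0, 0, 0]]]'

```text
time: 4.17
tool_pos: [0.5055, -0.0927, 0.0153]
tool_rot: [3.14, 0.0, 1.429]
contact_force: [-4.1, 3.2, 17.4]
opening: 0.0118
```

Call:
jog_arm --series '[[-0.25, [0, 0, -0.001], [0, 0, 0]], [-0.25, [0, 0, -0.001], [0, 0, 0]], [-0.25, [0, 0, -0.001], [0, 0, 0]], [-0.25, [0, 0, -0.01], [0, 0, 0]], [-0.25, [0, 0, -0.03], [0, 0, 0]], [-0.25, [0, 0, -0.06], [0, 0, 0]], [-0.25, [-0.02, 0, -0.09], [0, 0, 0]], [-0.25, [-0.06, 0, -0.12], [0, 0, 0]], [-0.25, [-0.1, 0, -0.12], [0, 0, 0]], [-0.25, [-0.107, 0, -0.12], [0, 0, 0]], [-0.25, [-0.107, 0, -0.12], [0, 0, 0]]]'

```text
time: 5.08
tool_pos: [0.4896, -0.2011, 0.1346]
tool_rot: [3.14, 0.001, 1.426]
contact_force: [0.1, -0.0, -1.1]
opening: 0.0344
```

```bash
python3 -c "
from h import *
d=grab('wrist','w3'); W=cloud(d); to()
m=(W[...,2]>.028)&(W[...,2]<.046); P=W[m]; P=P[(abs(P[:,0]-.5)<.05)&(P[:,1]>-.23)&(P[:,1]<-.02)]
print(len(P),P.mean(0),P.min(0),P.max(0)); a=np.linalg.svd(P[:,:2]-P[:,:2].mean(0))[2][0]; print(np.arctan(a[1]/a[0]))
hsv=cv2.cvtColor(d['img'],cv2.COLOR_RGB2HSV); g=(abs(hsv[...,0].astype(int)-75)<20)&(hsv[...,1]>100)&(W[...,2]<.03)
Q=W[g]; print(cv2.minAreaRect((Q[:,:2]*1000).astype(np.float32)))
"
```

```text
t 5.13 pos [ 0.4894 -0.1989  0.1338] rot [-3.1415e+00 -2.0000e-04  1.4265e+00] F [ 0.8  0.7 -0.3] open 0.0346
2979 [ 0.49980941 -0.1250603   0.03805437] [ 0.48078757 -0.21642554  0.03076223] [ 0.51736465 -0.04413327  0.04269124]
1.423702329004012
((501.90521240234375, -96.91984558105469), (44.15959930419922, 67.2765884399414), 73.54520416259766)
```

View pics/w3.png

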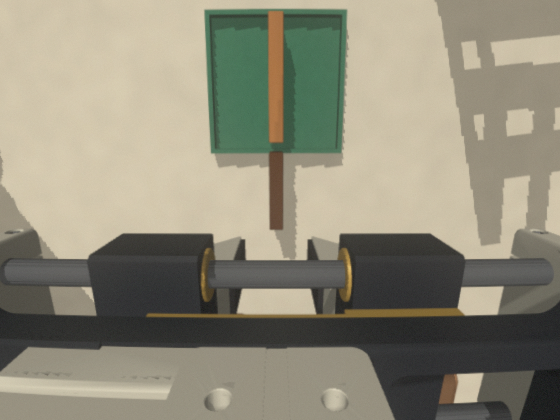

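The tray lies flat and free, well out of the niche. Its handle runs along column 276, from row 152 to row 229, directly under the gripper. I'll descend and grip it.

Call:
jog_arm --series '[[-0.25, [0.002, 0, 0.03], [0, 0, 0]], [-0.25, [0.002, 0, 0.06], [0, 0, 0]], [-0.25, [0.002, 0, 0.09], [0, 0, 0]], [-0.25, [0.002, 0, 0.11], [0, 0, 0]], [-0.25, [0.002, 0, 0.12], [0, 0, 0]], [-0.25, [0.002, 0, 0.125], [0, 0, 0]], [-0.25, [0.002, 0, 0.125], [0, 0, 0]], [-1, [0.002, 0, 0.125], [0, 0, 0]], [-1, [0.002, 0, 0.125], [0, 0, 0]], [-1, [0.002, 0, 0.125], [0, 0, 0]], [-1, [0.002, 0, 0.125], [0, 0, 0]], [-1, [0.002, 0, 0.125], [0, 0, 0]]]' --squeeze 60

```text
time: 6.13
tool_pos: [0.4906, -0.1961, 0.0096]
tool_rot: [3.14, 0.001, 1.429]
contact_force: [0.5, 0.9, 4.4]
opening: 0.0114
```

Call:
jog_arm --series '[[-1, [0, 0, 0], [0, 0, 0]], [-1, [0, 0, 0], [0, 0, 0]], [-1, [0, 0, -0.005], [0, 0, 0]], [-1, [0, 0, -0.015], [0, 0, 0]], [-1, [0, 0, -0.03], [0, 0, 0]], [-1, [0, 0, -0.05], [0, 0, 0]], [-1, [0, 0, -0.07], [0, 0, 0]], [-1, [0, 0, -0.09], [0, 0, 0]], [-1, [0, 0, -0.1], [0, 0, 0]], [-1, [0, 0, -0.1], [0, 0, 0]]]'

```text
time: 6.97
tool_pos: [0.4912, -0.1965, 0.1113]
tool_rot: [3.137, 0.002, 1.43]
contact_force: [-0.5, -0.0, -2.0]
opening: 0.0117
```

```bash
python3 -c "
from h import *
to()
d=grab('wrist','w4'); W=cloud(d);grab('side','s4')
hsv=cv2.cvtColor(d['img'],cv2.COLOR_RGB2HSV); g=(abs(hsv[...,0].astype(int)-75)<20)&(hsv[...,1]>100)&(W[...,2]>.06)
s=d['state'];R=Ro.from_euler('xyz',s['tool_rot'])
T=R.inv().apply(W[g]-s['tool_pos']); print(len(T),T.min(0),T.max(0)); c=np.linalg.lstsq(np.c_[T[:,:2],np.ones(len(T))],T[:,2],rcond=None)[0];print('plane z=ax+by+c',c)
"
```

```text
t 6.97 pos [ 0.4912 -0.1965  0.1113] rot [3.1371e+00 1.9000e-03 1.4299e+00] F [-0.5 -0.  -2. ] open 0.0117
5468 [ 0.04963533 -0.05825038 -0.00333266] [0.13074567 0.05352718 0.00755582]
plane z=ax+by+c [0.00135724 0.00026678 0.00495685]
```

View pics/w4.png

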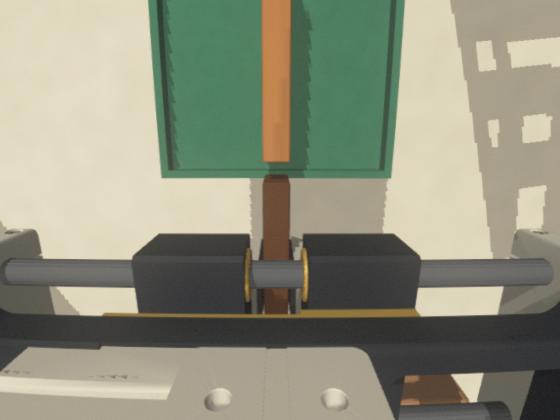

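View pics/s4.png

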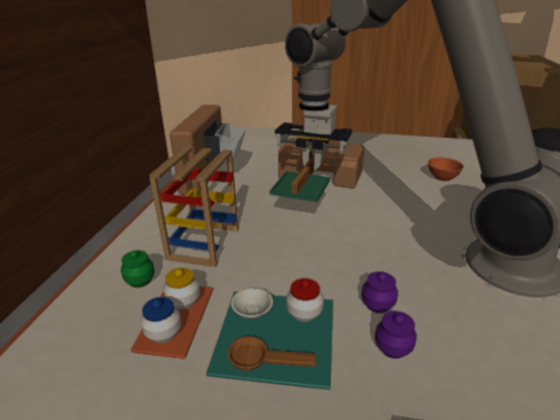

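The tray hangs level: its floor slopes by about 0.001 in the tool frame. Next I'll swing it to a point in front of the rack.

```bash
python3 -c "
from h import *
to((.43,.059,.19,-.019),(.45,.059,.165,-.019))"
```

```text
t 7.07 pos [ 0.4898 -0.1957  0.1085] rot [-3.1415e+00  1.0000e-04  1.4299e+00] F [ 0.2  0.7 -2.4] open 0.0115
[0.2437, -0.095, -0.0815] [-0.0, 0.0001, 1.4489]
[0.2466, -0.0752, -0.0565] [-0.0, 0.0001, 1.4489]
```

Call:
jog_arm --series '[[-1, [0.01, -0.01, -0.01], [0, 0, 0.05]], [-1, [0.03, -0.02, -0.03], [0, 0, 0.15]], [-1, [0.05, -0.035, -0.05], [0, 0, 0.26]], [-1, [0.075, -0.05, -0.065], [0, 0, 0.38]], [-1, [0.1, -0.06, -0.075], [0, 0, 0.5]], [-1, [0.125, -0.07, -0.08], [0, 0, 0.62]], [-1, [0.15, -0.08, -0.0815], [0, 0, 0.74]], [-1, [0.175, -0.09, -0.0815], [0, 0, 0.86]], [-1, [0.2, -0.095, -0.0815], [0, 0, 0.98]], [-1, [0.22, -0.095, -0.0815], [0, 0, 1.1]], [-1, [0.235, -0.095, -0.0815], [0, 0, 1.22]], [-1, [0.24, -0.095, -0.0815], [0, 0, 1.32]]]'

```text
time: 8.07
tool_pos: [0.4288, 0.0571, 0.1888]
tool_rot: [-3.141, 0.003, 0.106]
contact_force: [0.1, -0.7, -2.2]
opening: 0.0118
```

```bash
python3 -c "
from h import *
to((.44,.059,.175,-.019))"
```

```text
t 8.07 pos [0.4288 0.0571 0.1888] rot [-3.1405e+00  3.1000e-03  1.0560e-01] F [ 0.1 -0.7 -2.2] open 0.0118
[0.0114, -0.0007, 0.0137] [-0.0009, 0.0032, 0.1246]
```

Call:
jog_arm --series '[[-1, [0.005, -0.001, 0], [0, 0, 0.08]], [-1, [0.01, -0.001, 0], [0, 0, 0.126]], [-1, [0.011, -0.001, 0.01], [0, 0, 0.126]], [-1, [0.011, -0.001, 0.014], [0, 0, 0.126]], [-1, [0.011, -0.001, 0.014], [0, 0, 0.126]], [-1, [0.011, -0.001, 0.014], [0, 0, 0.126]]]'

```text
time: 8.57
tool_pos: [0.4398, 0.0573, 0.1753]
tool_rot: [-3.142, 0.003, -0.016]
contact_force: [-0.1, -0.5, -0.8]
opening: 0.0118
```

```bash
python3 -c "
from h import *
to((.44,.059,.175,-.019))
d=grab('wrist','w5'); W=cloud(d);grab('side','s5');grab('top','t5')
hsv=cv2.cvtColor(d['img'],cv2.COLOR_RGB2HSV).astype(int); red=((hsv[...,0]<6)|(hsv[...,0]>174))&(hsv[...,1]>150)&(W[...,2]>.13)&(W[...,2]<.19)
P=W[red]; print('red',len(P),P.min(0),P.max(0))
L=P[P[:,1]>.05];R=P[P[:,1]<.05]
for n,Q in(('L',L),('R',R)):
  if len(Q):print(n,Q.min(0).round(4),Q.max(0).round(4),np.percentile(Q[:,2],[5,50,95]))
g=(abs(hsv[...,0]-75)<20)&(hsv[...,1]>100)&(W[...,2]>.14)&(W[...,0]<.63)
Q=W[g];print('tray',len(Q),Q.min(0),Q.max(0),np.median(Q[:,2]));print(cv2.minAreaRect((Q[:,:2]*1000).astype(np.float32)))
"
```

```text
t 8.57 pos [0.4398 0.0573 0.1753] rot [-3.1416e+00  2.7000e-03 -1.6100e-02] F [-0.1 -0.5 -0.8] open 0.0118
[0.0002, -0.0017, 0.0003] [-0.0, 0.0027, 0.0029]Traceback (most recent call last):
  File "<string>", line 6, in <module>
    P=W[red]; print('red',len(P),P.min(0),P.max(0))
                                 ~~~~~^^^
    return umr_minimum(a, axis, None, out, keepdims, initial, where)
ValueError: zero-size array to reduction operation minimum which has no identity
```

View pics/w5.png

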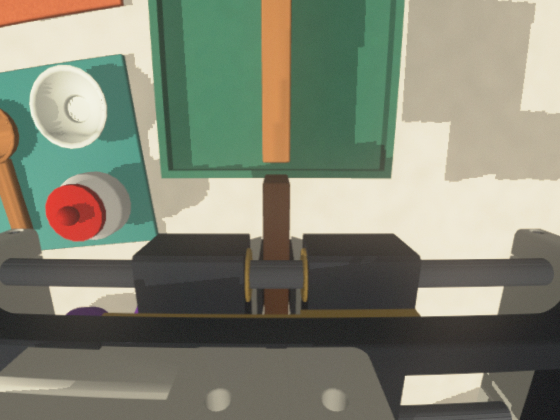

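View pics/s5.png

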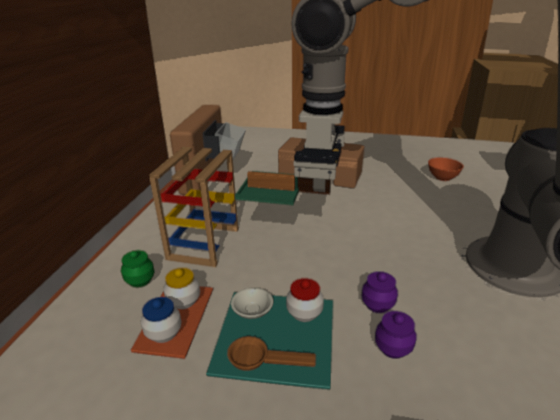

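View pics/t5.png

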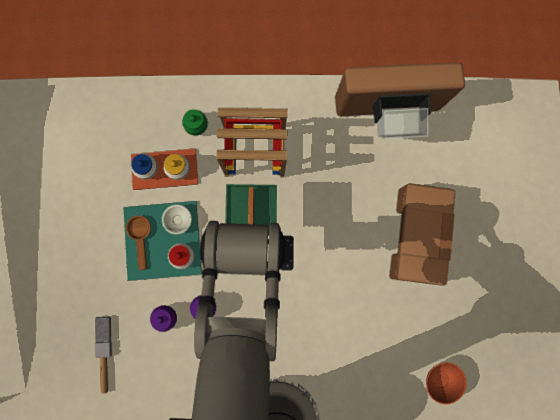

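```bash
cat > m.py <<'E'
from h import *
import sys
d=pickle.load(open(sys.argv[1],'rb')); W=cloud(d); to()
hsv=cv2.cvtColor(d['img'],cv2.COLOR_RGB2HSV).astype(int)
g=(abs(hsv[...,0]-75)<20)&(hsv[...,1]>100)&(W[...,2]>.13)&(W[...,2]<.2)
Q=W[g];print('tray',len(Q),Q.min(0).round(4),Q.max(0).round(4),np.median(Q[:,2]));print(cv2.minAreaRect((Q[:,:2]*1000).astype(np.float32)))
rb=(hsv[...,0]<20)&(hsv[...,1]>100)&(W[...,2]>.185)&(W[...,2]<.215)&(W[...,0]>.45)&(W[...,0]<.7)&(abs(W[...,1]-.055)<.03)
P=W[rb]; print('rib',len(P),P.mean(0)); a=np.linalg.svd(P[:,:2]-P[:,:2].mean(0))[2][0]; print('yaw',a[1]/a[0])
red=((hsv[...,0]<6)|(hsv[...,0]>174))&(hsv[...,1]>150)&(W[...,2]>.14)&(W[...,2]<.175)&(W[...,0]>.63)
R=W[red]
for lo,hi in((.655,.675),(.69,.715)):
  q=R[(R[:,0]>lo)&(R[:,0]<hi)]; l=q[q[:,1]>.055]; r=q[q[:,1]<.055]
  print('rails',lo,len(l),len(r),'L',l[:,1].min().round(4),l[:,1].max().round(4),'R',r[:,1].min().round(4),r[:,1].max().round(4),'z L',np.percentile(l[:,2],[10,50,90]).round(4),'R',np.percentile(r[:,2],[10,50,90]).round(4))
E
python3 m.py t5.pkl
```

```text
t 8.72 pos [0.4405 0.0573 0.1763] rot [ 3.1415e+00 -1.0000e-04 -1.6300e-02] F [ 0.1  0.  -1.2] open 0.0116
tray 1671 [ 0.4855 -0.0011  0.1632] [0.6022 0.1145 0.1841] 0.17102205779257518
((544.0682373046875, 56.92483901977539), (115.19183349609375, 116.61590576171875), 89.5765151977539)
rib 267 [0.57584351 0.05585654 0.2047969 ]
yaw 0.0024091919260231806
rails 0.655 44 31 L 0.1049 0.1235 R -0.0137 0.0031 z L [0.1502 0.1536 0.1633] R [0.151  0.1528 0.1625]
rails 0.69 70 76 L 0.1024 0.1207 R -0.0141 0.0028 z L [0.1497 0.1533 0.1635] R [0.1505 0.1529 0.1646]
```

The top view shows the tray and rack centre lines agreeing within about 1 mm, and the tray's underside about 14 mm above the red rail tops. I'll lower 10 mm and begin sliding in.

Call:
jog_arm --series '[[-1, [0, 0, 0.006], [0, 0, 0]], [-1, [0.005, 0, 0.01], [0, 0, 0]], [-1, [0.015, 0, 0.01], [0, 0, 0]], [-1, [0.025, 0, 0.01], [0, 0, 0]], [-1, [0.035, 0, 0.01], [0, 0, 0]], [-1, [0.045, 0, 0.01], [0, 0, 0]], [-1, [0.055, 0, 0.01], [0, 0, 0]], [-1, [0.065, 0, 0.01], [0, 0, 0]], [-1, [0.075, 0, 0.01], [0, 0, 0]], [-1, [0.085, 0, 0.01], [0, 0, 0]], [-1, [0.09, 0, 0.01], [0, 0, 0]], [-1, [0.09, 0, 0.01], [0, 0, 0]]]'

```text
time: 9.72
tool_pos: [0.5319, 0.0558, 0.1658]
tool_rot: [3.141, -0.001, -0.016]
contact_force: [-0.5, 0.2, -1.6]
opening: 0.0117
```

```bash
python3 -c "
from h import *
grab('top','t6');grab('side','s6')
im=cv2.imread('pics/t6.png')[90:240,200:310]; a=cv2.resize(im,None,fx=4,fy=4,interpolation=cv2.INTER_CUBIC)
im=cv2.imread('pics/s6.png')[130:280,140:330]; b=cv2.resize(im,(360,284),interpolation=cv2.INTER_CUBIC)
c=np.zeros((600,800,3),np.uint8); c[:,:440]=a; c[:284,440:800]=b; cv2.imwrite('pics/c6.png',c)"
python3 m.py t6.pkl
```

```text
t 9.82 pos [0.5304 0.0559 0.1659] rot [ 3.1415e+00  8.0000e-04 -1.6200e-02] F [ 0.4 -0.1 -1.8] open 0.0116
tray 525 [ 0.6328 -0.0043  0.1539] [0.6954 0.1133 0.1741] 0.16164806895169237
((664.1512451171875, 54.2856559753418), (117.1990966796875, 61.052833557128906), 88.92414093017578)
rib 134 [0.65808502 0.05554444 0.20369105]
yaw 0.18631942447943461
rails 0.655 19 13 L 0.1171 0.1232 R -0.0137 -0.0067 z L [0.1509 0.1605 0.167 ] R [0.1513 0.1557 0.1646]
rails 0.69 52 58 L 0.1028 0.1207 R -0.0142 0.0027 z L [0.1495 0.1533 0.1668] R [0.1501 0.1528 0.1665]
```

View pics/c6.png

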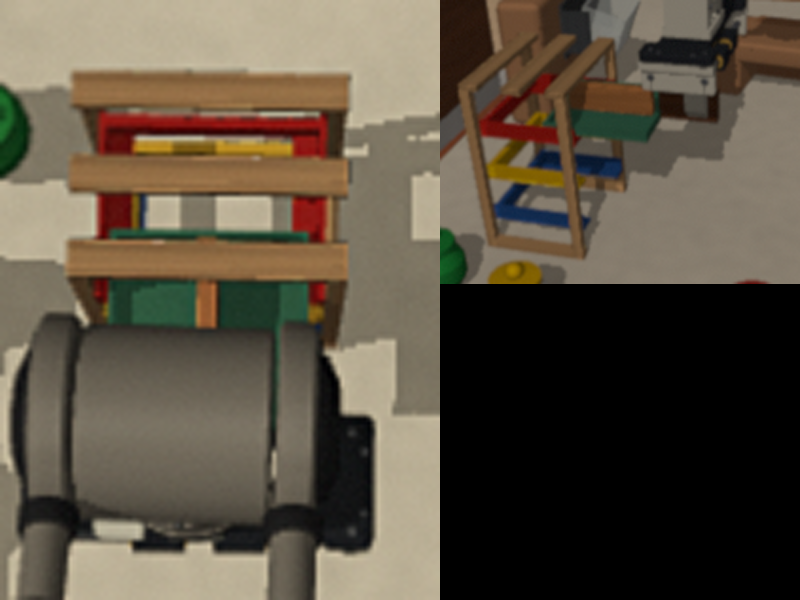

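The tray is entering between the red guides, centred at about column 209 in the zoomed view, with no contact force. I'll slide on, lower onto the rails, then creep to the stop.

Call:
jog_arm --series '[[-1, [0.008, 0, 0], [0, 0, 0]], [-1, [0.018, 0, 0], [0, 0, 0]], [-1, [0.028, 0, 0], [0, 0, 0]], [-1, [0.038, 0, 0], [0, 0, 0]], [-1, [0.046, 0, 0.001], [0, 0, 0]], [-1, [0.05, 0, 0.002], [0, 0, 0]], [-1, [0.053, 0, 0.003], [0, 0, 0]], [-1, [0.055, 0, 0.003], [0, 0, 0]], [-1, [0.055, 0, 0.003], [0, 0, 0]]]'

```text
time: 10.57
tool_pos: [0.5856, 0.055, 0.163]
tool_rot: [3.142, 0.0, -0.016]
contact_force: [-0.8, -0.6, -1.5]
opening: 0.0117
```

Call:
jog_arm --series '[[-1, [0.002, 0, 0.0005], [0, 0, 0]], [-1, [0.004, 0, 0.0005], [0, 0, 0]], [-1, [0.006, 0, 0.0005], [0, 0, 0]], [-1, [0.007, 0, 0.0005], [0, 0, 0]], [-1, [0.007, 0, 0.0005], [0, 0, 0]]]'

```text
time: 10.98
tool_pos: [0.5927, 0.0549, 0.1628]
tool_rot: [3.141, -0.0, -0.016]
contact_force: [-0.7, 1.1, -1.0]
opening: 0.0118
```

Call:
jog_arm --series '[[-1, [0.001, 0, 0.0005], [0, 0, 0]], [-1, [0.002, 0, 0.001], [0, 0, 0]], [-1, [0.003, 0, 0.001], [0, 0, 0]], [-1, [0.003, 0, 0.001], [0, 0, 0]]]'

```text
time: 11.32
tool_pos: [0.5958, 0.0548, 0.1618]
tool_rot: [3.141, -0.0, -0.016]
contact_force: [-0.3, 0.3, -1.9]
opening: 0.0115
```

```bash
python3 -c "
from h import *
grab('top','t7'); 
im=cv2.imread('pics/t7.png')[90:190,200:310]; a=cv2.resize(im,None,fx=6,fy=6,interpolation=cv2.INTER_CUBIC);cv2.imwrite('pics/c7.png',a)"
python3 m.py t7.pkl
```

```text
t 11.37 pos [0.5957 0.0548 0.1617] rot [ 3.1415e+00 -3.0000e-04 -1.6200e-02] F [ 0.5  0.7 -0.7] open 0.0117
tray 218 [ 0.7116 -0.0049  0.1487] [0.7582 0.1097 0.1704] 0.15848114294040783
((734.8622436523438, 52.52812194824219), (114.52928161621094, 46.11759567260742), 89.64167022705078)
rib 0 [nan nan nan]
yaw 0.0m.py:8: RuntimeWarning: Mean of empty slice.
  P=W[rb]; print('rib',len(P),P.mean(0)); a=np.linalg.svd(P[:,:2]-P[:,:2].mean(0))[2][0]; print('yaw',a[1]/a[0])
  ret = um.true_divide(
Traceback (most recent call last):
  File "m.py", line 13, in <module>
    print('rails',lo,len(l),len(r),'L',l[:,1].min().round(4),l[:,1].max().round(4),'R',r[:,1].min().round(4),r[:,1].max().round(4),'z L',np.percentile(l[:,2],[10,50,90]).round(4),'R',np.percentile(r[:,2],[10,50,90]).round(4))
                                       ~~~~~~~~~~^^
ValueError: zero-size array to reduction operation minimum which has no identity
```

View pics/c7.png

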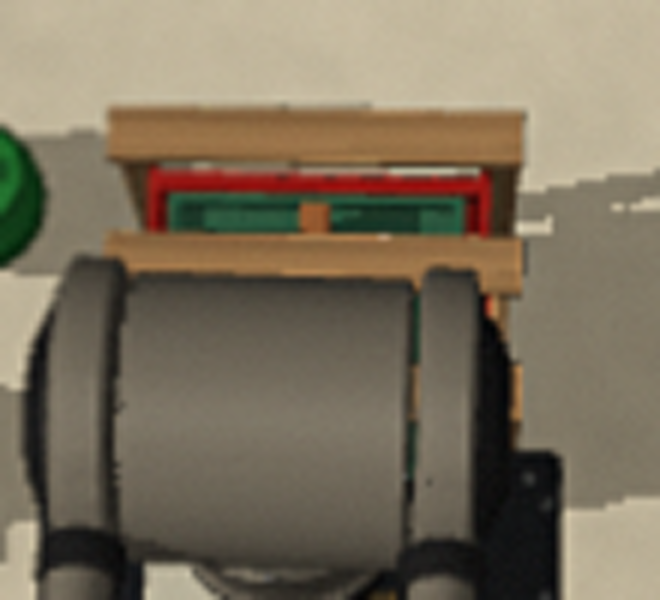

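The tray sits between the red guides, with its far rim about 1–2 mm short of the red stop. I'll creep further.

Call:
jog_arm --series '[[-1, [0.0005, 0, 0.0005], [0, 0, 0]], [-1, [0.001, 0, 0.001], [0, 0, 0]], [-1, [0.0015, 0, 0.001], [0, 0, 0]], [-1, [0.002, 0, 0.001], [0, 0, 0]], [-1, [0.002, 0, 0.001], [0, 0, 0]]]'

```text
time: 11.78
tool_pos: [0.5959, 0.0549, 0.1615]
tool_rot: [3.141, 0.003, -0.016]
contact_force: [-10.1, 0.3, 7.9]
opening: 0.0113
```

Call:
jog_arm --series '[[-1, [0.001, 0, 0], [0, 0, 0]], [-1, [0.001, 0, 0], [0, 0, 0]], [-0.3, [0, 0, 0], [0, 0, 0]], [-0.3, [0, 0, 0], [0, 0, 0]], [-0.3, [0, 0, 0], [0, 0, 0]], [-0.3, [0, 0, 0], [0, 0, 0]], [-0.3, [0, 0, 0], [0, 0, 0]], [-0.3, [0, 0, 0], [0, 0, 0]]]'

```text
time: 12.45
tool_pos: [0.5977, 0.0548, 0.1606]
tool_rot: [3.141, -0.0, -0.016]
contact_force: [-0.7, 0.6, -0.4]
opening: 0.032
```

Call:
jog_arm --series '[[-0.3, [-0.01, 0, 0], [0, 0, 0]], [-0.3, [-0.03, 0, 0], [0, 0, 0]], [-0.3, [-0.06, 0, 0], [0, 0, 0]], [-0.3, [-0.09, 0, 0], [0, 0, 0]], [-0.3, [-0.12, 0, -0.02], [0, 0, 0]], [-0.3, [-0.15, 0, -0.05], [0, 0, 0]], [-0.3, [-0.18, 0, -0.08], [0, 0, 0]], [-0.3, [-0.18, 0, -0.08], [0, 0, 0]], [-0.3, [-0.18, 0, -0.08], [0, 0, 0]]]'

```text
time: 13.2
tool_pos: [0.4177, 0.0578, 0.2427]
tool_rot: [3.141, -0.005, -0.016]
contact_force: [0.0, 0.2, -0.7]
opening: 0.032
```

```bash
python3 -c "
from h import *
grab('top','t8');grab('side','s8')
im=cv2.imread('pics/t8.png')[90:240,200:310]; a=cv2.resize(im,None,fx=4,fy=4,interpolation=cv2.INTER_CUBIC)
im=cv2.imread('pics/s8.png')[130:280,140:330]; b=cv2.resize(im,(360,284),interpolation=cv2.INTER_CUBIC)
c=np.zeros((600,800,3),np.uint8); c[:,:440]=a; c[:284,440:800]=b; cv2.imwrite('pics/c8.png',c)
d=pickle.load(open('t8.pkl','rb')); W=cloud(d); to()
hsv=cv2.cvtColor(d['img'],cv2.COLOR_RGB2HSV).astype(int)
g=(abs(hsv[...,0]-75)<20)&(hsv[...,1]>100)&(W[...,2]>.13)&(W[...,2]<.2)
Q=W[g];print('tray',len(Q),Q.min(0).round(4),Q.max(0).round(4),np.median(Q[:,2]));print(cv2.minAreaRect((Q[:,:2]*1000).astype(np.float32)))
c=np.linalg.lstsq(np.c_[Q[:,:2],np.ones(len(Q))],Q[:,2],rcond=None)[0];print('slopes',c)
red=((hsv[...,0]<6)|(hsv[...,0]>174))&(hsv[...,1]>150)&(W[...,2]>.158)&(W[...,2]<.175)&(W[...,0]>.74)&(abs(W[...,1]-.054)<.04)
print('stop',W[red].min(0),W[red].max(0))
"
```

```text
t 13.3 pos [0.418  0.0577 0.2404] rot [ 3.1415e+00 -5.0000e-04 -1.6300e-02] F [-0.6 -0.8 -0.1] open 0.0321
tray 1090 [ 0.6381 -0.0049  0.1474] [0.7583 0.1135 0.1718] 0.15704092291991167
((698.4946899414062, 54.099308013916016), (117.44796752929688, 119.46267700195312), 89.31352996826172)
slopes [-0.00698923 -0.00389916  0.16273816]
stop [0.75991292 0.01458246 0.16218614] [0.76868798 0.09257437 0.17095115]
```

View pics/c8.png

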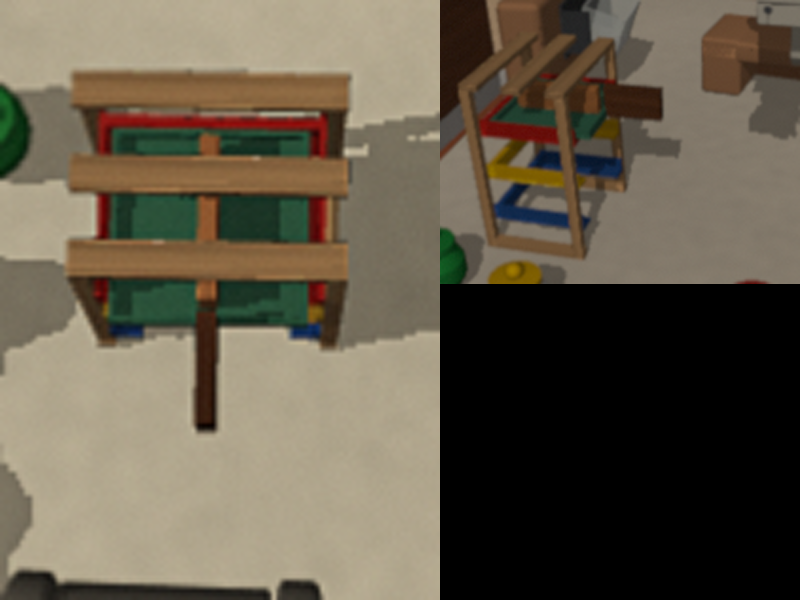

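View pics/t8.png

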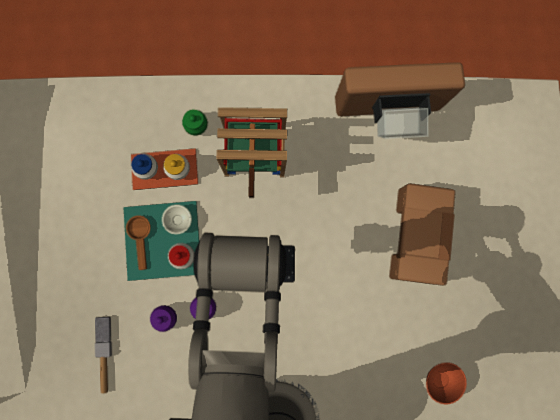

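The tray is seated on the red rails with its rim at the red stop. The top camera reads rim 0.758 against stop 0.760, which is about one pixel. To be sure, I'll nudge the handle's end gently with the shut fingers.

Call:
jog_arm --series '[[-1, [0.03, 0, 0], [0, 0, 0]], [-1, [0.06, 0, 0.02], [0, 0, 0]], [-1, [0.09, 0, 0.05], [0, 0, 0]], [-1, [0.11, 0, 0.07], [0, 0, 0]], [-1, [0.12, 0, 0.075], [0, 0, 0]], [-1, [0.13, 0, 0.075], [0, 0, 0]], [-1, [0.135, 0, 0.075], [0, 0, 0]], [-1, [0.138, 0, 0.075], [0, 0, 0]], [-1, [0.138, 0, 0.075], [0, 0, 0]]]' --squeeze 10

```text
time: 14.05
tool_pos: [0.5559, 0.0555, 0.1658]
tool_rot: [3.141, -0.0, -0.016]
contact_force: [-0.8, -0.0, 0.3]
opening: 0.0003
```

Call:
jog_arm --series '[[-1, [0.001, 0, 0], [0, 0, 0]], [-1, [0.002, 0, 0], [0, 0, 0]], [-1, [0.003, 0, 0], [0, 0, 0]], [-1, [0.004, 0, 0], [0, 0, 0]], [-1, [0.005, 0, 0], [0, 0, 0]], [-1, [0.005, 0, 0], [0, 0, 0]]]'

```text
time: 14.55
tool_pos: [0.5607, 0.0554, 0.1659]
tool_rot: [3.141, -0.0, -0.016]
contact_force: [-0.0, 0.9, -0.0]
opening: 0.0006
```

Call:
jog_arm --series '[[-1, [0.001, 0, 0], [0, 0, 0]], [-1, [0.002, 0, 0], [0, 0, 0]], [-1, [0.003, 0, 0], [0, 0, 0]], [-1, [0.003, 0, 0], [0, 0, 0]]]'

```text
time: 14.88
tool_pos: [0.5636, 0.0554, 0.1656]
tool_rot: [3.142, 0.0, -0.016]
contact_force: [-0.1, 0.9, -0.2]
opening: 0.0005
```

Call:
jog_arm --series '[[-1, [0.001, 0, 0], [0, 0, 0]], [-1, [0.002, 0, 0], [0, 0, 0]], [-1, [0.002, 0, 0], [0, 0, 0]]]'

```text
time: 15.13
tool_pos: [0.5637, 0.0554, 0.1656]
tool_rot: [3.141, 0.005, -0.016]
contact_force: [-7.9, -0.3, 4.9]
opening: 0.0006
```

Contact came at once and the tray did not move (8 N at TCP x = 0.5637), so it is hard against the stop. Backing off.

Call:
jog_arm --series '[[-1, [-0.01, 0, 0], [0, 0, 0]], [-1, [-0.04, 0, 0], [0, 0, 0]], [-1, [-0.07, 0, -0.02], [0, 0, 0]], [-1, [-0.1, 0, -0.06], [0, 0, 0]], [-1, [-0.14, 0, -0.08], [0, 0, 0]], [-1, [-0.14, 0, -0.08], [0, 0, 0]], [-1, [-0.14, 0, -0.08], [0, 0, 0]], [-1, [-0.14, 0, -0.08], [0, 0, 0]]]'

```text
time: 15.8
tool_pos: [0.4261, 0.0576, 0.246]
tool_rot: [3.141, -0.002, -0.016]
contact_force: [0.4, 0.4, -0.4]
opening: 0.0002
```

```bash
python3 -c "
from h import *
d=grab('side','s9');d=grab('top','t9'); W=cloud(d); to()
hsv=cv2.cvtColor(d['img'],cv2.COLOR_RGB2HSV).astype(int)
g=(abs(hsv[...,0]-75)<20)&(hsv[...,1]>100)&(W[...,2]>.13)&(W[...,2]<.2)
Q=W[g];print('tray',len(Q),Q.min(0).round(4),Q.max(0).round(4))
"
```

```text
t 15.9 pos [0.4263 0.0575 0.2448] rot [ 3.1415e+00  8.0000e-04 -1.6400e-02] F [ 1.  -0.4 -1.3] open 0.0004
tray 1101 [ 0.6377 -0.0049  0.1505] [0.7586 0.1135 0.172 ]
```

View pics/s9.png

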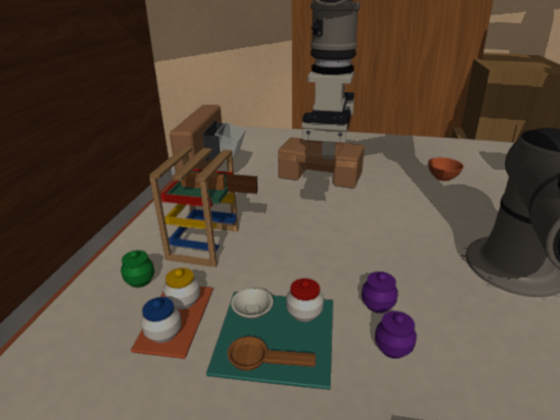

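The side view shows the tray level on the top (red) rails at about (205,193) with its handle outwards. The jars, dish and spoon rest are where they were, and the gripper is clear.

```bash
python3 -c "
from cell import job; print(job.hand_in())"
```

```text
the job is handed in; nothing more can be done
None
```

The job is done and handed in, with about 16 s of the 54 s used. The lid on the tile jar is red, so I pulled the tray out of the niche by its rib and set it flat on the banco. I then re-gripped it by the handle, slid it onto the red rails handle outwards, let go and backed off.

**Last checks:**
- **Seating:** the tray met the stop at about 10 N. A later nudge on the handle's end met about 8 N at once and did not move it, so it is fully home. The top camera put its far rim 1–2 mm short of the stop's face, which is about one pixel and within the calibration error.
- **Level:** the tray lies level on the rails, and the gripper is touching nothing.
- **Other items:** in the pictures, the jars, dish and spoon rest look undisturbed. I did not measure their positions.

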